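# Tamp the pumice chunks level in the sample trough

### The arm

A 6-joint arm with a two-finger parallel gripper is mounted at the origin on the work surface. World frame = base frame: x ahead of the robot, y to its left, z up, the work surface at z = 0. Lengths are in m, angles in rad, forces in N, time in s.
With the tool pointing down it reaches from about 0.425 to 0.95 m from the base axis. Payload 3.5 kg.
Tool frame: the origin (TCP) lies on the centre line of the jaws, within the pads' length; the fingertips stand 8 mm ahead of it and the grasp point (between the pads) lies 11 mm behind it (arm.finger_overhang is the distance from the TCP to the fingertips, in m); z points along the fingers, y is the line along which they close (so a half turn about z gives the same grasp; the last joint's range is limited). The gripper opens to 85 mm and grips with 20 to 120 N. Pads are 22 mm wide; open, the fingers measure 114 mm over their backs; the gripper's body (76 mm by 85 mm) begins 54 mm behind the grasp point. The pads swing forward as they close: fully open they stand 13 mm farther back than shut.
Start: joints at [1.198, 0.286, 1.577, -0, 1.279, -0.15], TCP at [0.149, 0.658, 0.216] pointing down, gripper open.
Joint ranges: [-2.77, 2.77], [-0.9, 2.22], [0.21, 2.48], [-1.53, 4.67], [0.24, 2.81], [-2.84, 2.84]. Speed limits (rad/s): [2.79, 2.79, 3.14, 3.14, 3.14, 3.14].

### API

Orientations are given as a rotation vector (axis times angle).
In Python, from cell import arm, eyes, order gives the robot as it stands.
- The arm moves only by the shell command python3 -m handwheel 'ROWS'. ROWS is JSON, a list of rows, each a list of 7 numbers: the closure, from 0 (fully open) to 1 (shut), then the shift along the tool's x, y, z in m, then the turn, a rotation vector about the tool's x, y, z in rad. In form: [[fingers, dx, dy, dz, wx, wy, wz], ...]. A call has 1 to 8 rows; each row shifts and turns the commanded pose from where the row before left it, along the tool's axes as they then stand; what a row does not reach is not made up. A row lasts 1/8 s, in which the tool goes at most 62.5 mm and 10.7 degrees, less where a joint would pass 70% of its speed; a pose out of reach is approached as far as the arm can. A call is refused whole if a number of a shift passes 0.0625 or a number of a turn 0.188, either way. A call with a gripper value outside its range is refused whole. The fingers move at their own pace and stop on an object; the grip force is fixed at half the most. Time passes only in rows, so rows that do not move let the fingers close. It gives the time, the measured TCP pose, the force, the opening and the grip force at its end, in the units of the state.
- arm.sense(): the state, without advancing time (a new reading comes with each control period).
- eyes.capture(name): name is "scene" or "top"; returns a dict with "pixels" (480x640x3 uint8, red, green, blue), "camera_matrix" (3x3 intrinsics, pixels), "R" (3x3) and "t" (3): a world point X has camera coordinates R X + t. Camera axes: x right, y down, z forward; pixel columns grow to the right and rows downward; lengths in m; the calibration is good to about 2 mm. A picture is of the moment at which its call begins. There is no depth.
- order.hand_in(): hands the job in; it is judged then, once.
The state is a dict: "clock": time; "qpos": joint angles; "dq": joint speeds; "joint_torque": joint torques, N m; "tcp_pos": TCP position; "tool_rot": TCP orientation; "contact_force": force on the tool from outside, world axes, zero at the start; "torque": the same for the moment, N m; "width": finger opening in m; "grasp_force": force on a finger pad.
Only numpy, scipy, OpenCV 4.12 (cv2) and the standard library are available. Lean on these libraries where they do the work, as an engineer would, in place of code of your own. Each camera call takes 0.05 s, during which the arm holds its last target. There are 200 camera calls.

### The job

The pumice chunks in the sample trough stand proud at different heights and would hit the microscope objective. Take the flat tamper from its tray and tamp the chunks down until they all sit hard on the trough's floor with their tops level, then bed them with a firm last push of about 15 N held for a second; the stone is brittle, so never push harder than 30 N and touch it only with the tamper. Stand the tamper upright back in its tray and let go, leaving the other things on the bench where they are.

Things in the scene. Friction and masses are not known exactly. Their poses are not given: they have to be found in the camera images.
- trough: Dark steel sample trough fixed to the bench, 60 mm wide (its x), about 200 mm long (its y); origin on the bench, on its centre line, z up. Inside 33 mm wide; walls reach 38 mm above the origin (side walls 6 mm thick). Five chunks stand in one row along y on x = 0, centres at y = -56, -28, 0, 28, 56 mm (to 2 mm). They hide the floor plate, whose height is set anywhere from 6 to 16 mm above the origin and is not measured.
- adjuster: Screw adjuster built into the trough that carries the hidden floor plate; its black knob sticks out at the middle of the trough's +x side, 16 mm above the bench. Its origin does not move with the plate: it always lies on the trough's centre line, 6 mm above the trough's origin. Not to be handled; the plate stays where it is set.
- follower_face (a point): Mid-face of the steel spring follower at the trough's +y end, 20 mm above the trough's origin. It squeezes the row lengthwise with about 4 N, so the chunks do not sink by themselves: friction on their neighbours and the end wall holds them, and about 3 to 9 N of steady downward push slides one down until it meets the hard floor plate.
- tamper: Flat hand tamper, about 0.16 kg, standing in its stand. Steel foot 54 x 28 mm, 8 mm thick (long side along its own x), a round stem 16 mm across up to 30 mm, above it a square wooden handle 24 x 24 mm, from 30 to 76 mm above the origin. Origin centre of the foot's underside, z up the handle.
- stand: Shallow grey plastic tray fixed to the bench, 84 mm (its x) x 58 mm (its y), lips 6 mm thick and 11 mm high, inner floor 6 mm above the origin; the well (72 x 46 mm) takes the tamper's foot lengthwise. Origin on the bench under its centre.
- chunk1: One of five alike grey pumice chunks, 31 mm (trough's x) x 28 mm (trough's y) x 36 mm high; origin centre of its underside, which starts 20 to 27 mm above the trough's origin, so every chunk starts 4 to 21 mm above the floor plate. They are in any order along the row.
- chunk2: One of five alike grey pumice chunks, 31 mm (trough's x) x 28 mm (trough's y) x 36 mm high; origin centre of its underside, which starts 20 to 27 mm above the trough's origin, so every chunk starts 4 to 21 mm above the floor plate. They are in any order along the row.
- chunk3: One of five alike grey pumice chunks, 31 mm (trough's x) x 28 mm (trough's y) x 36 mm high; origin centre of its underside, which starts 20 to 27 mm above the trough's origin, so every chunk starts 4 to 21 mm above the floor plate. They are in any order along the row.
- chunk4: One of five alike grey pumice chunks, 31 mm (trough's x) x 28 mm (trough's y) x 36 mm high; origin centre of its underside, which starts 20 to 27 mm above the trough's origin, so every chunk starts 4 to 21 mm above the floor plate. They are in any order along the row.
- chunk5: One of five alike grey pumice chunks, 31 mm (trough's x) x 28 mm (trough's y) x 36 mm high; origin centre of its underside, which starts 20 to 27 mm above the trough's origin, so every chunk starts 4 to 21 mm above the floor plate. They are in any order along the row.
- jar: Amber screw-top sample jar, 50 mm across, 65 mm tall; origin centre of the underside. Bystander.
- objective: Steel microscope objective standing on its mount, 33 mm across, 48 mm tall; origin centre of the underside. Bystander.
- driver: Screwdriver lying flat; origin under its middle. Bystander.
- petri: Clear shallow dish, 90 mm across, 16 mm tall; origin centre of the underside. Bystander.
- tape: Cardboard tape core lying flat, 80 mm across, 18 mm tall; origin centre of the underside. Bystander.
- slidebox: Closed slide box 90 x 55 x 30 mm; origin centre of the underside. Bystander.
There are look-alikes about, which are no part of the job. Leave any orange look-alike of the chunk4 alone. Of the things that look like the trough, the smaller one is meant.

How it is judged:
By the outcome, as a careful person would: the job done as asked, in the order asked, and still so for the second after the job is handed in, with the robot touching nothing.
It also fails if it takes over 72 s, if anything falls off the work surface, if the arm or the gripper's body presses on something with over 40 N, if the wrist force passes 120 N, or if a joint passes its speed limit or range.

## Working session

There is one attempt and no reset: what is moved stays moved. The work goes in short steps, Python scripts to look and compute and a shell command to move; the robot and the scene stay as the last step left them, time stands still between calls to the robot, and variables do not carry over. Pictures are saved under pics/ and viewed, at most 10 in all, crops included, and the job is handed in when it is done.

```bash
mkdir -p pics; ls; python3 - <<'E'
from cell import arm, eyes
import cv2,numpy as np
for n in("scene","top"):
    c=eyes.capture(n); cv2.imwrite(f"pics/{n}0.png",c["pixels"][:,:,::-1])
    print(n,c["camera_matrix"].tolist(),np.round(c["R"],4).tolist(),np.round(c["t"],4).tolist())
s=arm.sense(); print({k:np.round(v,3).tolist() for k,v in s.items()})
E
```

```text
pics
scene [[498.9664300432663, 0.0, 321.33203242066645], [0.0, 498.9664300432663, 234.866624260885], [0.0, 0.0, 1.0]] [[-0.2343, 0.9722, -0.0018], [0.823, 0.1974, -0.5326], [-0.5174, -0.1263, -0.8464]] [0.1236, -0.4358, 1.349]
top [[575.0078776808402, 0.0, 331.15902654929715], [0.0, 575.0078776808402, 235.88215427950266], [0.0, 0.0, 1.0]] [[-0.0219, -0.9997, 0.0135], [-0.9958, 0.0206, -0.0894], [0.0891, -0.0154, -0.9959]] [0.0024, 0.5608, 1.0549]
{'clock': 0.1, 'qpos': [1.198, 0.287, 1.578, 0.0, 1.279, -0.15], 'dq': [0.001, -0.0, -0.004, 0.003, -0.003, 0.001], 'joint_torque': [0.0, -40.729, -29.37, -0.0, 0.003, 0.0], 'tcp_pos': [0.149, 0.658, 0.215], 'tool_rot': [-0.349, -3.122, 0.003], 'contact_force': [-0.457, 0.453, -0.018], 'torque': [-0.01, 0.029, 0.009], 'grasp_force': 0.0, 'width': 0.086}
```

View pics/scene0.png

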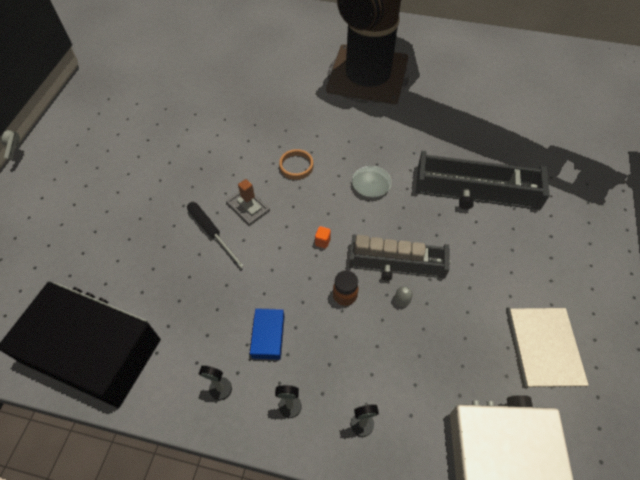

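View pics/top0.png

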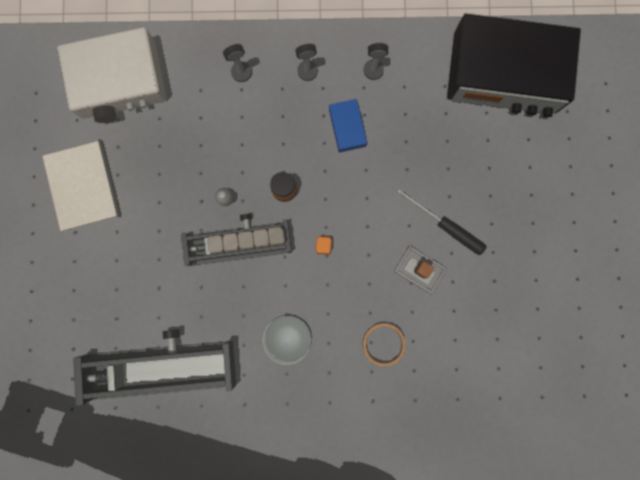

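The scene picture shows the small trough around (400,255) with five chunks and the tamper in its tray at (247,200). The top picture shows the trough around (237,243), its knob at (247,218), the follower on the left, and the tamper at (425,269). I'll crop both at a larger scale.

```bash
python3 - <<'E'
import cv2,numpy as np
t=cv2.imread("pics/top0.png"); s=cv2.imread("pics/scene0.png")
a=cv2.resize(t[205:275,172:302],None,fx=6,fy=6,interpolation=cv2.INTER_CUBIC)[:300+90,:780]
b=cv2.resize(t[240:296,388:453],None,fx=6,fy=6,interpolation=cv2.INTER_CUBIC)
d=cv2.resize(s[170:225,220:275],None,fx=6,fy=6,interpolation=cv2.INTER_CUBIC)
o=np.zeros((780,800,3),np.uint8); 
cv2.imwrite("pics/c1.png",cv2.convertScaleAbs(a,alpha=1.6))
h=max(b.shape[0],d.shape[0]); o=np.zeros((h,b.shape[1]+d.shape[1],3),np.uint8); o[:b.shape[0],:b.shape[1]]=b; o[:d.shape[0],b.shape[1]:]=d
cv2.imwrite("pics/c2.png",cv2.convertScaleAbs(o,alpha=1.4)); print(a.shape,b.shape,o.shape)
E
```

```text
(390, 780, 3) (336, 390, 3) (336, 720, 3)
```

View pics/c1.png

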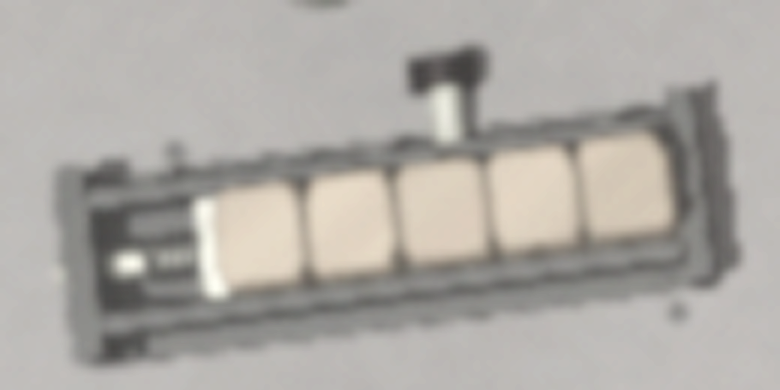

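View pics/c2.png

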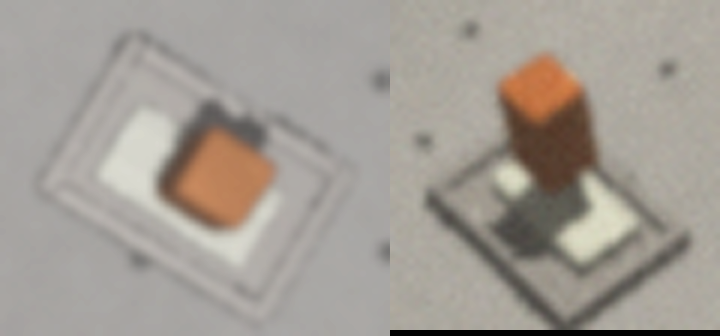

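The first crop shows chunk tops from (258,238) to (626,185) and the trough rim from x=60 to about x=700. The second shows the handle top centred near (222,179) with the light foot at (98..280, 105..265), and the scene view has the handle top at (542,88). I'll convert these to world positions.

```bash
cat > h.py <<'E'
import numpy as np
from cell import eyes
def unproj(c,uv,z):
    K,R,t=np.array(c["camera_matrix"]),np.array(c["R"]),np.array(c["t"])
    C=-R.T@t; d=R.T@np.linalg.solve(K,[uv[0],uv[1],1]); return C+d*(z-C[2])/d[2]
E
python3 - <<'E'
from h import *
T=eyes.capture("top");S=eyes.capture("scene")
f=lambda p,ox,oy:((p[0]+.5)/6-.5+ox,(p[1]+.5)/6-.5+oy)
def show(n,c,ps,z,ox,oy):
    q=np.array([unproj(c,f(p,ox,oy),z) for p in ps])[:,:2]*1e3
    print(n,np.round(q,1).tolist(),"mean",np.round(q.mean(0),1)); return q
print("cam",-np.array(T["R"]).T@T["t"],-np.array(S["R"]).T@S["t"])
show("rim",T,[(60,172),(80,362),(715,275),(690,92)],.038,172,205)
show("chunks",T,[(258,238),(350,224),(444,210),(533,196),(626,185)],.060,172,205)
show("foot",T,[(145,105),(98,175),(240,265),(280,205)],.014,388,240)
show("tray",T,[(135,32),(355,165),(262,318),(40,187)],.011,388,240)
show("htop",T,[(218,128),(277,172),(228,230),(165,185)],.082,388,240)
show("htopS",S,[(545-390,53),(583-390,88),(541-390,125),(500-390,88)],.082,220,170)
show("footS",S,[(497-390,180),(585-390,270),(638-390,225)],.014,220,170)
E
```

```text
cam [0.4645422  0.00717103 1.10069766] [1.0855817  0.13623957 0.90991594]
rim [[570.2, 267.3], [511.5, 261.1], [534.2, 66.0], [591.1, 72.9]] mean [551.8 166.8]
chunks [[546.8, 202.3], [550.5, 174.6], [554.1, 146.3], [557.8, 119.4], [560.6, 91.3]] mean [554.  146.8]
foot [[518.3, -161.5], [496.5, -145.9], [467.3, -189.7], [485.8, -203.0]] mean [ 492. -175.]
tray [[541.6, -159.6], [498.0, -227.9], [450.5, -196.6], [493.2, -127.8]] mean [ 495.8 -178. ]
htop [[507.6, -172.4], [494.3, -189.4], [477.5, -174.2], [491.1, -156.1]] mean [ 492.6 -173. ]
htopS [[480.0, -176.2], [491.7, -158.4], [510.5, -167.6], [498.4, -186.6]] mean [ 495.1 -172.2]
footS [[491.4, -200.4], [522.3, -156.4], [498.7, -143.6]] mean [ 504.1 -166.8]
```

```bash
cat >> h.py <<'E'
from scipy.spatial.transform import Rotation as Ro
def plan(x,y,z,yaw=None):
    from cell import arm
    s=arm.sense(); M=Ro.from_rotvec(s["tool_rot"]); m=M.as_matrix()
    cur=np.degrees(np.arctan2(m[1,1],m[0,1]))
    print("t",round(s["clock"],2),"p",np.round(s["tcp_pos"]*np.array(1e3),1),"yaw(y)",round(cur,2),"tilt",np.round(m[:2,2],4),"F",np.round(s["contact_force"],2),"w",round(s["width"],4),"g",round(s["grasp_force"],1),"q",np.round(s["qpos"],2))
    print("d tool mm",np.round(m.T@(np.array([x,y,z])-np.array(s["tcp_pos"])*1e3),1))
    if yaw is not None:
        d=(yaw-cur+90)%180-90; G=Ro.from_euler('z',d,degrees=True)*Ro.from_matrix(np.c_[[np.sin(np.radians(cur)),-np.cos(np.radians(cur)),0],[np.cos(np.radians(cur)),np.sin(np.radians(cur)),0],[0,0,-1]])
        print("turn",np.round((M.inv()*G).as_rotvec(),4),"dyaw",d)
E
python3 -c "
from h import *
plan(500,200,200,55.5); plan(493,-173.5,130,55.5)"
```

```text
t 0.2 p [149.  657.9 215.2] yaw(y) 77.23 tilt [-0.0006 -0.0014] F [ 0.61 -0.28  0.52] w 0.0857 g 0.0 q [ 1.2   0.29  1.58  0.    1.28 -0.15]
d tool mm [-443.6 -369.    15.7]Traceback (most recent call last):
  File "<string>", line 3, in <module>
    plan(500,200,200,55.5); plan(493,-173.5,130,55.5)
    ~~~~^^^^^^^^^^^^^^^^^^
  File "h.py", line 14, in plan
    d=(yaw-cur+90)%180-90; G=Ro.from_euler('z',d,degrees=True)*Ro.from_matrix(np.c_[[np.sin(np.radians(cur)),-np.cos(np.radians(cur)),0],[np.cos(np.radians(cur)),np.sin(np.radians(cur)),0],[0,0,-1]])
                                                               ~~~~~~~~~~~~~~^^^^^^^^^^^^^^^^^^^^^^^^^^^^^^^^^^^^^^^^^^^^^^^^^^^^^^^^^^^^^^^^^^^^^^^^^^^^^^^^^^^^^^^^^^^^^^^^^^^^^^^^^^^^^^^^^^^^^^^^^^
  File "scipy/spatial/transform/_rotation.pyx", line 1143, in scipy.spatial.transform._rotation.Rotation.from_matrix
ValueError: Non-positive determinant (left-handed or null coordinate frame) in rotation matrix 0: [[ 0.97527621  0.22098941  0.        ]
 [-0.22098941  0.97527621  0.        ]
 [ 0.          0.         -1.        ]].
```

```bash
sed -i 's/np.c_\[\[np.sin(np.radians(cur)),-np.cos(np.radians(cur)),0\]/np.c_[[-np.sin(np.radians(cur)),np.cos(np.radians(cur)),0]/' h.py
python3 -m handwheel '[[0,-0.044,-0.037,0,0,0,0],[0,-0.044,-0.037,0,0,0,0],[0,-0.044,-0.037,0,0,0,0],[0,-0.044,-0.037,0,0,0,0],[0,-0.044,-0.037,0,0,0,0],[0,-0.044,-0.037,0,0,0,0],[0,-0.044,-0.037,0,0,0,0],[0,-0.044,-0.037,0,0,0,0]]'
python3 -c "
from h import *
plan(493,-173.5,130,55.5)"
```

```text
clock: 1.2
tcp_pos: [0.4278, 0.2902, 0.2162]
tool_rot: [0.349, 3.122, 0.0]
contact_force: [0.9, 0.9, 0.0]
width: 0.0855
grasp_force: 0.0
t 1.2 p [427.8 290.2 216.2] yaw(y) 77.24 tilt [0.0004 0.0002] F [0.92 0.9  0.03] w 0.0855 g 0.0 q [ 0.4  -0.07  1.96  0.    1.25 -0.95]
d tool mm [-166.  -437.9   86.1]
turn [4.000e-04 3.000e-04 3.794e-01] dyaw -21.74086847306043
```

```bash

python3 -m handwheel '[[0,-0.0205,-0.0545,0.009,0,0,0],[0,-0.0205,-0.0545,0.009,0,0,0],[0,-0.0205,-0.0545,0.009,0,0,0],[0,-0.0205,-0.0545,0.009,0,0,0],[0,-0.0205,-0.0545,0.009,0,0,0],[0,-0.0205,-0.0545,0.009,0,0,0],[0,-0.0205,-0.0545,0.009,0,0,0],[0,-0.0205,-0.0545,0.009,0,0,0]]' >/dev/null
python3 -m handwheel '[[0,0,0,0,0,0,0.126],[0,0,0,0,0,0,0.126],[0,0,0,0,0,0,0.126],[0,0,0,0,0,0,0]]' >/dev/null
python3 - <<'E'
from h import *
import cv2
plan(493,-173.5,53,55.5)
c=eyes.capture("scene"); cv2.imwrite("pics/s1.png",cv2.convertScaleAbs(cv2.resize(c["pixels"][130:250,170:310,::-1],None,fx=5,fy=5,interpolation=cv2.INTER_CUBIC),alpha=1.4))
E
```

```text
t 2.7 p [ 490.5 -169.6  144. ] yaw(y) 55.65 tilt [-0.0002  0.0001] F [0.74 1.35 0.07] w 0.0857 g 0.0 q [-0.53  0.01  2.02 -0.    1.11 -1.5 ]
d tool mm [-4.3 -1.8 91. ]
turn [-0.     -0.0003  0.0026] dyaw -0.1493227625258271
```

View pics/s1.png

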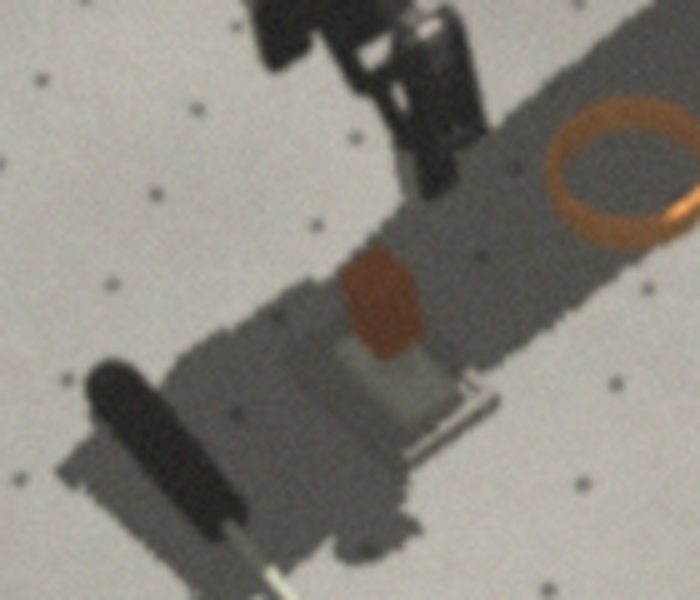

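The handle stands below the open fingers (handle at about (380,300)), and the fingertips are above it. I'll centre, lower and grip.

```bash

python3 -m handwheel '[[0,-0.0043,-0.0018,0.03,0,0,0],[0,0,0,0.03,0,0,0],[0,0,0,0.03,0,0,0],[0,0,0,0,0,0,0],[1,0,0,0,0,0,0],[1,0,0,0,0,0,0],[1,0,0,0,0,0,0],[1,0,0,0,0,0,0]]' 
python3 -m handwheel '[[1,0,0,0,0,0,0],[1,0,0,0,0,0,0]]' >/dev/null
python3 -c "
from h import *
plan(493,-173.5,53,55.5)"
```

```text
clock: 3.75
tcp_pos: [0.4938, -0.1741, 0.0554]
tool_rot: [0.928, 2.999, -0.001]
contact_force: [-0.6, -1.7, 4.6]
width: 0.0222
grasp_force: 60.9
t 4.0 p [ 493.8 -174.2   55.4] yaw(y) 55.59 tilt [ 0.0014 -0.0013] F [-1.54 -0.3   5.69] w 0.0223 g 61.2 q [-0.53  0.15  2.06 -0.    0.93 -1.5 ]
d tool mm [1.1 0.1 2.4]
turn [-0.0003  0.0018  0.0015] dyaw -0.08676123159989402
```

```bash

python3 -m handwheel '[[1,0,0,-0.02,0,0,0],[1,0,0,-0.04,0,0,0],[1,0,0,-0.04,0,0,-0.144],[1,0,0,0,0,0,-0.144],[1,0,0,0,0,0,-0.144],[1,0,0,0,0,0,-0.144],[1,0,0,0,0,0,-0.144],[1,0,0,0,0,0,0]]' 
python3 -c "
from h import *
plan(559,104.8,140,96.8)"
```

```text
clock: 5.0
tcp_pos: [0.4926, -0.173, 0.1531]
tool_rot: [0.184, -3.135, -0.002]
contact_force: [-0.6, -0.7, -2.0]
width: 0.0222
grasp_force: 60.2
t 5.0 p [ 492.6 -173.   153.1] yaw(y) 96.73 tilt [-0.0014  0.0012] F [-0.59 -0.67 -2.02] w 0.0222 g 60.2 q [-0.53  0.01  2.01  0.    1.13 -2.22]
d tool mm [-98.6 268.1  13.3]
turn [ 0.0013 -0.0013 -0.0011] dyaw 0.0654718049192411
```

```bash

python3 -m handwheel '[[1,-0.0197,0.0536,0,0,0,0],[1,-0.0197,0.0536,0,0,0,0],[1,-0.0197,0.0536,0,0,0,0],[1,-0.0197,0.0536,0,0,0,0],[1,-0.0197,0.0536,0,0,0,0],[1,0,0,0.01,0,0,0],[1,0,0,0.01,0,0,0],[1,0,0,0.008,0,0,0]]' 
python3 - <<'E'
from h import *
import cv2
plan(559,104.8,120,96.8)
c=eyes.capture("scene"); d=eyes.capture("top")
f=lambda i:cv2.convertScaleAbs(cv2.resize(i[:,:,::-1],None,fx=4,fy=4,interpolation=cv2.INTER_CUBIC),alpha=1.5)
a=f(c["pixels"][180:310,310:460]); b=f(d["pixels"][200:275,172:322])
cv2.imwrite("pics/h1.png",np.vstack([a,b])[:600+220][-800:] if 0 else cv2.resize(np.vstack([a,b]),None,fx=.72,fy=.72))
E
```

```text
clock: 6.0
tcp_pos: [0.5583, 0.1031, 0.1247]
tool_rot: [0.183, -3.134, 0.0]
contact_force: [0.7, -0.2, -2.6]
width: 0.0219
grasp_force: 60.3
t 6.0 p [558.3 103.1 124.7] yaw(y) 96.69 tilt [-0.0021 -0.0003] F [ 0.67 -0.22 -2.59] w 0.0219 g 60.3 q [ 0.    0.15  1.92 -0.    1.08 -1.68]
d tool mm [-0.9  1.6  4.7]
turn [-0.     -0.0021 -0.0018] dyaw 0.10504116761737237
```

View pics/h1.png

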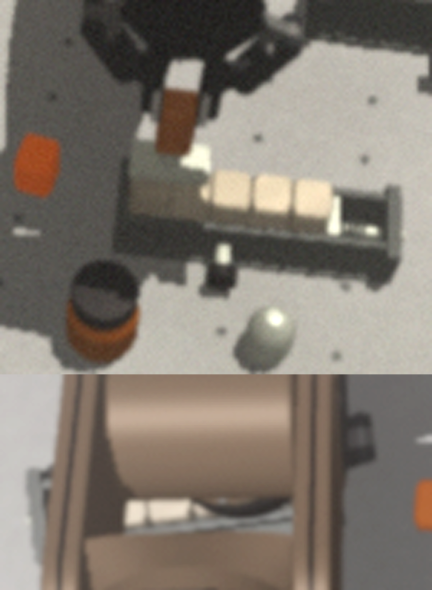

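The foot at (135–210,140–180) sits squarely over the first two chunks of the −y end. The floor can't be met above a TCP height of about 102 mm, so I'll push down to there first.

```bash

python3 -m handwheel '[[1,-0.001,0.0015,0.006,0,0,0],[1,0,0,0.003,0,0,0],[1,0,0,0.003,0,0,0],[1,0,0,0.002,0,0,0]]'
python3 -m handwheel '[[1,0,0,0.002,0,0,0],[1,0,0,0.002,0,0,0]]'
python3 -m handwheel '[[1,0,0,0.002,0,0,0]]'
```

```text
clock: 6.6
tcp_pos: [0.5599, 0.1059, 0.112]
tool_rot: [-0.187, 3.136, -0.0]
contact_force: [-0.4, 0.3, -2.2]
width: 0.022
grasp_force: 60.3
clock: 6.85
tcp_pos: [0.5604, 0.1057, 0.1086]
tool_rot: [-0.188, 3.135, -0.001]
contact_force: [-0.2, -1.5, 0.6]
width: 0.0223
grasp_force: 60.5
clock: 6.98
tcp_pos: [0.5603, 0.1057, 0.1065]
tool_rot: [-0.187, 3.135, -0.001]
contact_force: [-0.8, -1.0, 0.5]
width: 0.0226
grasp_force: 60.6
```

```bash
python3 -c "
from h import *
plan(559,104.8,102,96.8)"
```

```text
t 6.97 p [560.3 105.7 106.5] yaw(y) 96.84 tilt [ 0.001  -0.0005] F [-0.83 -1.    0.49] w 0.0226 g 60.6 q [ 0.01  0.17  1.92 -0.    1.04 -1.68]
d tool mm [ 1.4 -0.7  4.4]
turn [-0.0006  0.0009  0.0007] dyaw -0.037915096169058415
```

```bash

python3 -m handwheel '[[1,0,0,0.0015,0,0,0],[1,0,0,0.0015,0,0,0]]'
python3 -m handwheel '[[1,0,0,0.0015,0,0,0]]'
python3 -m handwheel '[[1,0,0,0.001,0,0,0]]'
python3 -m handwheel '[[1,0,0,0.001,0,0,0]]'|sed -n '2p;4p'
```

```text
clock: 7.22
tcp_pos: [0.5601, 0.1061, 0.1033]
tool_rot: [-0.187, 3.135, 0.001]
contact_force: [0.1, 0.2, 0.9]
width: 0.0222
grasp_force: 60.6
clock: 7.35
tcp_pos: [0.5601, 0.1061, 0.1018]
tool_rot: [-0.187, 3.136, 0.001]
contact_force: [0.1, 0.8, 1.1]
width: 0.0226
grasp_force: 60.7
clock: 7.48
tcp_pos: [0.56, 0.1061, 0.1007]
tool_rot: [-0.187, 3.136, 0.001]
contact_force: [-0.3, 0.3, 2.2]
width: 0.0227
grasp_force: 60.7
tcp_pos: [0.56, 0.1061, 0.0998]
contact_force: [-0.3, 0.6, 1.3]
```

```bash
cat > ok <<'E'
#!/usr/bin/env python3
# exit 1 when the upward push on the tool exceeds argv[1]
import sys
from cell import arm
s=arm.sense(); f=s["contact_force"][2]
print(round(s["clock"],2),"z",round(s["tcp_pos"][2]*1e3,2),"F",round(f,2)); sys.exit(f>float(sys.argv[1]))
E
chmod +x ok
python3 -m handwheel '[[1,0,0,0.0006,0,0,0]]' >/dev/null; ./ok 5 &&
python3 -m handwheel '[[1,0,0,0.0006,0,0,0]]' >/dev/null; ./ok 5 &&
python3 -m handwheel '[[1,0,0,0.0006,0,0,0]]' >/dev/null; ./ok 5 &&
python3 -m handwheel '[[1,0,0,0.0006,0,0,0]]' >/dev/null; ./ok 5 &&
python3 -m handwheel '[[1,0,0,0.0006,0,0,0]]' >/dev/null; ./ok 5
```

```text
7.72 z 99.11 F 2.02
7.72 z 99.11 F 2.02
7.72 z 99.11 F 2.02
7.72 z 99.11 F 2.02
7.72 z 99.11 F 2.02False
False
False
False
False
```

```bash
sed -i 's/sys.exit(f>float(sys.argv\[1\]))/sys.exit(int(f>float(sys.argv[1])))/' ok
python3 -m handwheel '[[1,0,0,0.0006,0,0,0]]' >/dev/null && ./ok 5 &&
python3 -m handwheel '[[1,0,0,0.0006,0,0,0]]' >/dev/null && ./ok 5 &&
python3 -m handwheel '[[1,0,0,0.0006,0,0,0]]' >/dev/null && ./ok 5 &&
python3 -m handwheel '[[1,0,0,0.0006,0,0,0]]' >/dev/null && ./ok 5 &&
python3 -m handwheel '[[1,0,0,0.0006,0,0,0]]' >/dev/null && ./ok 5 &&
python3 -m handwheel '[[1,0,0,0.0006,0,0,0]]' >/dev/null && ./ok 5
```

```text
7.85 z 98.49 F 2.16
7.97 z 97.92 F 2.26
8.1 z 97.3 F 3.21
8.22 z 96.7 F 2.16
8.35 z 96.04 F 1.59
8.47 z 95.44 F 2.14
```

```bash

python3 -m handwheel '[[1,0,0,0.0005,0,0,0]]' >/dev/null && ./ok 5 &&
python3 -m handwheel '[[1,0,0,0.0005,0,0,0]]' >/dev/null && ./ok 5 &&
python3 -m handwheel '[[1,0,0,0.0005,0,0,0]]' >/dev/null && ./ok 5 &&
python3 -m handwheel '[[1,0,0,0.0005,0,0,0]]' >/dev/null && ./ok 5 &&
python3 -m handwheel '[[1,0,0,0.0005,0,0,0]]' >/dev/null && ./ok 5 &&
python3 -m handwheel '[[1,0,0,0.0005,0,0,0]]' >/dev/null && ./ok 5 &&
python3 -m handwheel '[[1,0,0,0.0005,0,0,0]]' >/dev/null && ./ok 5 &&
python3 -m handwheel '[[1,0,0,0.0005,0,0,0]]' >/dev/null && ./ok 5 &&
python3 -m handwheel '[[1,0,0,0.0005,0,0,0]]' >/dev/null && ./ok 5
```

```text
8.6 z 95.03 F 4.04
8.72 z 94.94 F 5.83
```

```bash

python3 -m handwheel '[[1,0,0,0.0005,0,0,0]]' >/dev/null && ./ok 12 &&
python3 -m handwheel '[[1,0,0,0.0005,0,0,0]]' >/dev/null && ./ok 12 &&
python3 -m handwheel '[[1,0,0,0.0005,0,0,0]]' >/dev/null && ./ok 12 &&
python3 -m handwheel '[[1,0,0,0.0005,0,0,0]]' >/dev/null && ./ok 12 &&
python3 -m handwheel '[[1,0,0,0.0005,0,0,0]]' >/dev/null && ./ok 12 &&
python3 -m handwheel '[[1,0,0,0.0005,0,0,0]]' >/dev/null && ./ok 12; python3 -c "
from h import *
plan(559,104.8,102,96.8)"
```

```text
8.85 z 94.79 F 7.14
8.97 z 94.69 F 7.37
9.1 z 94.51 F 7.98
9.22 z 94.08 F 9.45
9.35 z 93.92 F 10.1
9.47 z 93.63 F 10.05
t 9.47 p [560.9 106.   93.6] yaw(y) 96.83 tilt [0.0018 0.0003] F [-1.52  2.22 10.05] w 0.0225 g 61.7 q [ 0.01  0.19  1.93  0.    1.02 -1.68]
d tool mm [ 2.  -0.9 -8.4]
turn [0.0001 0.0019 0.0005] dyaw -0.02898754248218438
```

```bash

python3 -m handwheel '[[1,0,0,0.0005,0,0,0]]' >/dev/null && ./ok 15 &&
python3 -m handwheel '[[1,0,0,0.0005,0,0,0]]' >/dev/null && ./ok 15 &&
python3 -m handwheel '[[1,0,0,0.0005,0,0,0]]' >/dev/null && ./ok 15 &&
python3 -m handwheel '[[1,0,0,0.0005,0,0,0]]' >/dev/null && ./ok 15 &&
python3 -m handwheel '[[1,0,0,0.0005,0,0,0]]' >/dev/null && ./ok 15 &&
python3 -m handwheel '[[1,0,0,0.0005,0,0,0]]' >/dev/null && ./ok 15; python3 - <<'E'
from h import *
import cv2
plan(559,104.8,102,96.8)
c=eyes.capture("scene")
cv2.imwrite("pics/h2.png",cv2.convertScaleAbs(cv2.resize(c["pixels"][205:285,330:460,::-1],None,fx=6,fy=6,interpolation=cv2.INTER_CUBIC),alpha=1.6))
E
```

```text
9.6 z 93.05 F 9.19
9.72 z 92.69 F 10.48
9.85 z 92.65 F 11.74
9.97 z 92.63 F 15.21
t 9.97 p [561.4 106.   92.6] yaw(y) 96.84 tilt [0.0026 0.0003] F [-4.28  1.35 15.21] w 0.0223 g 62.3 q [ 0.01  0.19  1.93  0.    1.02 -1.68]
d tool mm [ 2.5 -0.9 -9.4]
turn [-0.      0.0026  0.0006] dyaw -0.03633095671133901
```

View pics/h2.png

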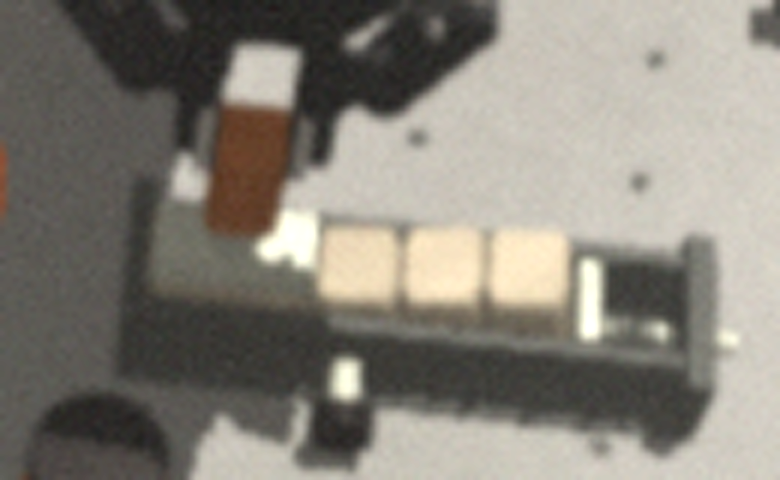

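The foot is now flat on the first two chunks, near (150–320,210–300). The other three still stand proud at (320–570,225–305). TCP z stalled at 92.6 while the force rose, so the floor is reached. Next I'll go to the +y pair.

```bash

python3 -m handwheel '[[1,0,0,-0.006,0,0,0],[1,0,0,-0.012,0,0,0],[1,0,0,-0.012,0,0,0],[1,0,0.042,0,0,0,0],[1,0,0.042,0,0,0,0],[1,0,0,0,0,0,0],[1,0,0,0,0,0,0]]' | grep -v rot; python3 -c "
from h import *
plan(549.0,188.2,112,96.8)"
```

```text
clock: 10.9
tcp_pos: [0.5497, 0.189, 0.1193]
contact_force: [-1.0, 0.0, -1.8]
width: 0.0223
grasp_force: 60.3
t 10.9 p [549.7 189.  119.3] yaw(y) 96.87 tilt [-0.0004 -0.0008] F [-0.96  0.04 -1.83] w 0.0223 g 60.3 q [ 0.16  0.18  1.89 -0.    1.07 -1.53]
d tool mm [ 0.8 -0.7  7.3]
turn [-0.0007 -0.0005  0.0012] dyaw -0.06717430404357572
```

```bash

python3 -m handwheel '[[1,0.0008,-0.0007,0.004,0,0,0],[1,0,0,0.003,0,0,0],[1,0,0,0.002,0,0,0]]' >/dev/null && ./ok 8 &&
python3 -m handwheel '[[1,0,0,0.0015,0,0,0],[1,0,0,0.0015,0,0,0]]' >/dev/null && ./ok 8 &&
python3 -m handwheel '[[1,0,0,0.0015,0,0,0],[1,0,0,0.0015,0,0,0]]' >/dev/null && ./ok 8 &&
python3 -m handwheel '[[1,0,0,0.0015,0,0,0],[1,0,0,0.0015,0,0,0]]' >/dev/null && ./ok 8 &&
python3 -m handwheel '[[1,0,0,0.0015,0,0,0],[1,0,0,0.0015,0,0,0]]' >/dev/null && ./ok 8 &&
python3 -m handwheel '[[1,0,0,0.001,0,0,0]]' >/dev/null && ./ok 8 &&
python3 -m handwheel '[[1,0,0,0.001,0,0,0]]' >/dev/null && ./ok 8 &&
python3 -m handwheel '[[1,0,0,0.001,0,0,0]]' >/dev/null && ./ok 8
```

```text
11.28 z 109.93 F -1.47
11.53 z 107.34 F -1.97
11.78 z 104.72 F -1.01
12.03 z 101.53 F -0.4
12.28 z 98.3 F -1.03
12.4 z 97.24 F -0.66
12.53 z 96.3 F -1.51
12.65 z 95.34 F -1.69
```

```bash
python3 - <<'E'
from h import *
import cv2
plan(549,188.2,102,96.8)
c=eyes.capture("scene")
cv2.imwrite("pics/h3.png",cv2.convertScaleAbs(cv2.resize(c["pixels"][205:285,330:460,::-1],None,fx=6,fy=6,interpolation=cv2.INTER_CUBIC),alpha=1.6))
E
```

```text
t 12.65 p [549.2 188.5  95.3] yaw(y) 96.83 tilt [-0.0001 -0.    ] F [ 0.82  0.33 -1.69] w 0.0221 g 60.5 q [ 0.16  0.21  1.9  -0.    1.03 -1.53]
d tool mm [ 0.2 -0.3 -6.7]
turn [-0.     -0.0001  0.0006] dyaw -0.031879019558033406
```

View pics/h3.png

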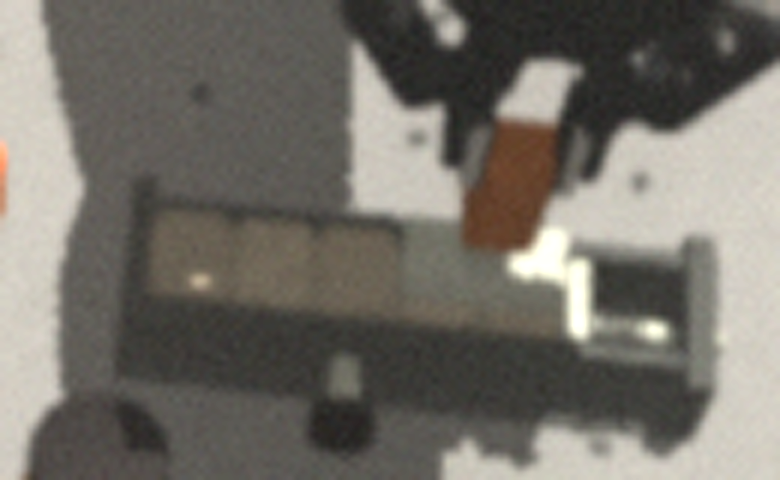

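The foot lies on chunks 4 and 5 at (400–570,220–310), next to the follower at (580,300). Chunk 3 is at (360,255). I'll keep going.

```bash

python3 -m handwheel '[[1,0,0,0.0005,0,0,0]]' >/dev/null && ./ok 15 &&
python3 -m handwheel '[[1,0,0,0.0005,0,0,0]]' >/dev/null && ./ok 15 &&
python3 -m handwheel '[[1,0,0,0.0005,0,0,0]]' >/dev/null && ./ok 15 &&
python3 -m handwheel '[[1,0,0,0.0005,0,0,0]]' >/dev/null && ./ok 15 &&
python3 -m handwheel '[[1,0,0,0.0005,0,0,0]]' >/dev/null && ./ok 15 &&
python3 -m handwheel '[[1,0,0,0.0005,0,0,0]]' >/dev/null && ./ok 15 &&
python3 -m handwheel '[[1,0,0,0.0005,0,0,0]]' >/dev/null && ./ok 15 &&
python3 -m handwheel '[[1,0,0,0.0005,0,0,0]]' >/dev/null && ./ok 15 &&
python3 -m handwheel '[[1,0,0,0.0005,0,0,0]]' >/dev/null && ./ok 15
```

```text
12.82 z 94.89 F -0.62
12.95 z 94.42 F -0.74
13.07 z 93.89 F -1.43
13.2 z 93.43 F -0.35
13.32 z 93.29 F 0.51
13.45 z 93.01 F 3.08
13.57 z 92.77 F 6.42
13.7 z 92.72 F 6.43
13.82 z 92.65 F 9.17
```

```bash

python3 -m handwheel '[[1,0,0,0.0005,0,0,0]]' >/dev/null && ./ok 15 &&
python3 -m handwheel '[[1,0,0,0.0005,0,0,0]]' >/dev/null && ./ok 15 &&
python3 -m handwheel '[[1,0,0,0.0005,0,0,0]]' >/dev/null && ./ok 15 &&
python3 -m handwheel '[[1,0,0,0.0004,0,0,0]]' >/dev/null && ./ok 15;
python3 -m handwheel '[[1,0,0,-0.006,0,0,0],[1,0,0,-0.01,0,0,0],[1,0,0,-0.012,0,0,0],[1,0,-0.042,0,0,0,0],[1,0,0,0,0,0,0],[1,0,0,0,0,0,0]]' >/dev/null; python3 - <<'E'
from h import *
plan(554,146.5,112,96.8)
E
```

```text
13.95 z 92.63 F 10.64
14.07 z 92.61 F 13.03
14.2 z 92.55 F 13.64
14.32 z 92.53 F 13.72
t 15.07 p [554.1 146.9 117.1] yaw(y) 96.79 tilt [-0.0002  0.0003] F [-0.47  0.36 -2.28] w 0.0224 g 60.3 q [ 0.08  0.17  1.91  0.    1.06 -1.61]
d tool mm [ 0.1 -0.4  5.1]
turn [ 0.0003 -0.0002 -0.0001] dyaw 0.0069974089754509805
```

```bash

python3 -m handwheel '[[1,0,0,0.003,0,0,0],[1,0,0,0.002,0,0,0],[1,0,0,0.002,0,0,0]]' >/dev/null && ./ok 8 &&
python3 -m handwheel '[[1,0,0,0.0015,0,0,0],[1,0,0,0.0015,0,0,0]]' >/dev/null && ./ok 8 &&
python3 -m handwheel '[[1,0,0,0.0015,0,0,0],[1,0,0,0.0015,0,0,0]]' >/dev/null && ./ok 8 &&
python3 -m handwheel '[[1,0,0,0.0015,0,0,0],[1,0,0,0.0015,0,0,0]]' >/dev/null && ./ok 8 &&
python3 -m handwheel '[[1,0,0,0.0015,0,0,0],[1,0,0,0.0015,0,0,0]]' >/dev/null && ./ok 8 &&
python3 -m handwheel '[[1,0,0,0.001,0,0,0]]' >/dev/null && ./ok 8 &&
python3 -m handwheel '[[1,0,0,0.001,0,0,0]]' >/dev/null && ./ok 8 &&
python3 -m handwheel '[[1,0,0,0.001,0,0,0]]' >/dev/null && ./ok 8
```

```text
15.45 z 109.66 F -1.84
15.7 z 106.9 F -0.96
15.95 z 103.98 F -2.14
16.2 z 100.94 F -1.93
16.45 z 97.95 F -1.43
16.57 z 96.9 F -1.12
16.7 z 95.97 F -2.21
16.82 z 95.0 F -1.99
```

```bash

python3 -m handwheel '[[1,0,0,0.0005,0,0,0]]' >/dev/null && ./ok 12 &&
python3 -m handwheel '[[1,0,0,0.0005,0,0,0]]' >/dev/null && ./ok 12 &&
python3 -m handwheel '[[1,0,0,0.0005,0,0,0]]' >/dev/null && ./ok 12 &&
python3 -m handwheel '[[1,0,0,0.0005,0,0,0]]' >/dev/null && ./ok 12 &&
python3 -m handwheel '[[1,0,0,0.0005,0,0,0]]' >/dev/null && ./ok 12 &&
python3 -m handwheel '[[1,0,0,0.0005,0,0,0]]' >/dev/null && ./ok 12 &&
python3 -m handwheel '[[1,0,0,0.0005,0,0,0]]' >/dev/null && ./ok 12 &&
python3 -m handwheel '[[1,0,0,0.0005,0,0,0]]' >/dev/null && ./ok 12 &&
python3 -m handwheel '[[1,0,0,0.0005,0,0,0]]' >/dev/null && ./ok 12
```

```text
16.95 z 94.45 F -1.52
17.07 z 94.01 F -1.55
17.2 z 93.56 F -1.83
17.32 z 93.07 F 0.1
17.45 z 93.0 F 1.06
17.57 z 92.92 F 4.42
17.7 z 92.86 F 6.74
17.82 z 92.83 F 8.83
17.95 z 92.79 F 10.57
```

The middle also stops hard, at 92.8. All three placements agree on the floor height to within 0.3 mm, so I'll hold about 15 N here (F ≈ 13 with a free reading of −2).

```bash

python3 -m handwheel '[[1,0,0,0.0004,0,0,0],[1,0,0,0,0,0,0]]' >/dev/null && ./ok 12.5 &&
python3 -m handwheel '[[1,0,0,0.0003,0,0,0],[1,0,0,0,0,0,0]]' >/dev/null && ./ok 12.5 &&
python3 -m handwheel '[[1,0,0,0.0002,0,0,0],[1,0,0,0,0,0,0]]' >/dev/null && ./ok 12.5
python3 -m handwheel '[[1,0,0,0,0,0,0],[1,0,0,0,0,0,0]]' >/dev/null; ./ok 12.5
python3 -m handwheel '[[1,0,0,0,0,0,0],[1,0,0,0,0,0,0],[1,0,0,0,0,0,0],[1,0,0,0,0,0,0]]' >/dev/null; ./ok 12.5
```

```text
18.2 z 92.81 F 10.22
18.45 z 92.8 F 11.54
18.7 z 92.81 F 12.39
18.95 z 92.79 F 12.53
19.45 z 92.8 F 12.79
```

```bash

python3 -m handwheel '[[1,0,0,0,0,0,0],[1,0,0,0,0,0,0],[1,0,0,-0.004,0,0,0],[1,0,0,-0.006,0,0,0],[1,0,-0.042,0,0,0,0],[1,0,0,0,0,0,0],[1,0,0,0.003,0,0,0],[1,0,0,0,0,0,0]]' >/dev/null; ./ok 10;  python3 - <<'E'
from h import *
plan(559,104.8,93,96.8)
E
```

```text
20.45 z 95.84 F -1.41
t 20.45 p [558.5 105.7  95.8] yaw(y) 96.87 tilt [-0.0014  0.0002] F [-0.28 -0.64 -1.41] w 0.0221 g 60.3 q [ 0.01  0.19  1.93  0.    1.03 -1.68]
d tool mm [-0.4 -1.   2.8]
turn [ 0.0004 -0.0014  0.0012] dyaw -0.06837360338377607
```

```bash

python3 -m handwheel '[[1,0,-0.001,0.001,0,0,0],[1,0,0,0.001,0,0,0]]' >/dev/null && ./ok 10 &&
python3 -m handwheel '[[1,0,0,0.001,0,0,0]]' >/dev/null && ./ok 10 &&
python3 -m handwheel '[[1,0,0,0.0005,0,0,0]]' >/dev/null && ./ok 10 &&
python3 -m handwheel '[[1,0,0,0.0005,0,0,0]]' >/dev/null && ./ok 10 &&
python3 -m handwheel '[[1,0,0,0.0005,0,0,0]]' >/dev/null && ./ok 10 &&
python3 -m handwheel '[[1,0,0,0.0005,0,0,0]]' >/dev/null && ./ok 10 &&
python3 -m handwheel '[[1,0,0,0.0005,0,0,0]]' >/dev/null && ./ok 10 &&
python3 -m handwheel '[[1,0,0,0.0005,0,0,0]]' >/dev/null && ./ok 10
python3 -m handwheel '[[1,0,0,0.0003,0,0,0],[1,0,0,0,0,0,0]]' >/dev/null; ./ok 10
```

```text
20.7 z 94.55 F -1.11
20.82 z 93.56 F -1.05
20.95 z 93.06 F -1.16
21.07 z 92.96 F 0.28
21.2 z 92.87 F 2.4
21.32 z 92.84 F 6.29
21.45 z 92.8 F 7.91
21.57 z 92.78 F 9.53
21.82 z 92.78 F 10.04
```

```bash

python3 -m handwheel '[[1,0,0,0.0004,0,0,0],[1,0,0,0.0003,0,0,0],[1,0,0,0,0,0,0]]' >/dev/null; ./ok 15
python3 -m handwheel '[[1,0,0,0,0,0,0],[1,0,0,0,0,0,0],[1,0,0,0,0,0,0],[1,0,0,0,0,0,0],[1,0,0,0,0,0,0],[1,0,0,0,0,0,0],[1,0,0,0,0,0,0],[1,0,0,0,0,0,0]]' >/dev/null; ./ok 15
python3 -m handwheel '[[1,0,0,0,0,0,0],[1,0,0,-0.004,0,0,0],[1,0,0,-0.006,0,0,0],[1,0,0.042,0,0,0,0],[1,0,0.042,0,0,0,0],[1,0,0,0,0,0,0],[1,0,0,0.004,0,0,0],[1,0,0,0,0,0,0]]' >/dev/null;  python3 - <<'E'
from h import *
plan(549,188.2,93,96.8)
E
```

```text
22.2 z 92.76 F 12.24
23.2 z 92.72 F 12.41
t 24.2 p [548.9 186.5  94.8] yaw(y) 96.77 tilt [-0.0015 -0.0005] F [ 0.13  1.14 -1.32] w 0.0221 g 60.3 q [ 0.15  0.21  1.91 -0.    1.03 -1.54]
d tool mm [-0.3  1.6  1.8]
turn [-0.0003 -0.0015 -0.0006] dyaw 0.03458713616522857
```

```bash

python3 -m handwheel '[[1,0,0.0016,0.0005,0,0,0],[1,0,0,0.001,0,0,0]]' >/dev/null && ./ok 10 &&
python3 -m handwheel '[[1,0,0,0.0005,0,0,0]]' >/dev/null && ./ok 10 &&
python3 -m handwheel '[[1,0,0,0.0005,0,0,0]]' >/dev/null && ./ok 10 &&
python3 -m handwheel '[[1,0,0,0.0005,0,0,0]]' >/dev/null && ./ok 10 &&
python3 -m handwheel '[[1,0,0,0.0005,0,0,0]]' >/dev/null && ./ok 10 &&
python3 -m handwheel '[[1,0,0,0.0005,0,0,0]]' >/dev/null && ./ok 10 &&
python3 -m handwheel '[[1,0,0,0.0005,0,0,0]]' >/dev/null && ./ok 10
python3 -m handwheel '[[1,0,0,0.0005,0,0,0],[1,0,0,0,0,0,0]]' >/dev/null; ./ok 10
```

```text
24.45 z 94.18 F -1.6
24.57 z 93.61 F -1.62
24.7 z 93.11 F -1.28
24.82 z 92.97 F 1.74
24.95 z 92.91 F 3.78
25.07 z 92.8 F 5.57
25.2 z 92.77 F 9.21
25.45 z 92.72 F 8.16
```

```bash

python3 -m handwheel '[[1,0,0,0.0005,0,0,0],[1,0,0,0,0,0,0]]' >/dev/null; ./ok 12 && python3 -m handwheel '[[1,0,0,0.0006,0,0,0],[1,0,0,0,0,0,0]]' >/dev/null; ./ok 15
python3 -m handwheel '[[1,0,0,0.0002,0,0,0],[1,0,0,0,0,0,0]]' >/dev/null; ./ok 15
python3 -m handwheel '[[1,0,0,0,0,0,0],[1,0,0,0,0,0,0],[1,0,0,0,0,0,0],[1,0,0,0,0,0,0],[1,0,0,0,0,0,0],[1,0,0,0,0,0,0],[1,0,0,0,0,0,0],[1,0,0,0,0,0,0]]' >/dev/null; ./ok 15
python3 -m handwheel '[[1,0,0,-0.004,0,0,0],[1,0,0,-0.016,0,0,0],[1,0,0,-0.04,0,0,0]]' >/dev/null;  python3 - <<'E'
from h import *
plan(494,-174,147,55.6)
E
```

```text
25.7 z 92.67 F 10.03
25.95 z 92.64 F 12.49
26.2 z 92.63 F 12.11
27.2 z 92.65 F 12.06
t 27.57 p [547.  188.8 147.2] yaw(y) 96.83 tilt [-0.0062 -0.0008] F [ 0.97  0.26 -1.75] w 0.0224 g 60.3 q [ 0.16  0.15  1.87  0.    1.13 -1.53]
d tool mm [  95.8 -353.9    0.9]
turn [-0.0024 -0.006   0.7195] dyaw -41.226844917052766
```

```bash

python3 -m handwheel '[[1,0.0137,-0.0506,0,0,0,0],[1,0.0137,-0.0506,0,0,0,0],[1,0.0137,-0.0506,0,0,0,0],[1,0.0137,-0.0506,0,0,0,0],[1,0.0137,-0.0506,0,0,0,0],[1,0.0137,-0.0506,0,0,0,0],[1,0.0137,-0.0506,0,0,0,0],[1,0,0,0,0,0,0]]' >/dev/null
python3 -m handwheel '[[1,0,0,0,0,0,0.144],[1,0,0,0,0,0,0.144],[1,0,0,0,0,0,0.144],[1,0,0,0,0,0,0.144],[1,0,0,0,0,0,0.144],[1,0,0,0,0,0,0]]' >/dev/null
python3 - <<'E'
from h import *
import cv2
plan(494.3,-175,60,55.6)
c=eyes.capture("scene")
f=lambda i:cv2.convertScaleAbs(cv2.resize(i[:,:,::-1],None,fx=5,fy=5,interpolation=cv2.INTER_CUBIC),alpha=1.6)
o=np.zeros((590,800,3),np.uint8)
a=f(c["pixels"][225:282,340:460]); b=f(c["pixels"][160:220,200:300])
o[:285,:600]=a;o[290:590,:500]=b
cv2.imwrite("pics/h4.png",o)
E
```

```text
t 29.32 p [ 496.1 -172.9  149.4] yaw(y) 55.73 tilt [0.     0.0004] F [-0.57 -0.46 -1.44] w 0.0223 g 60.4 q [-0.53  0.02  2.    0.    1.12 -1.5 ]
d tool mm [ 0.3 -2.8 89.4]
turn [ 0.0004 -0.0002  0.0023] dyaw -0.13206156244592648
```

View pics/h4.png

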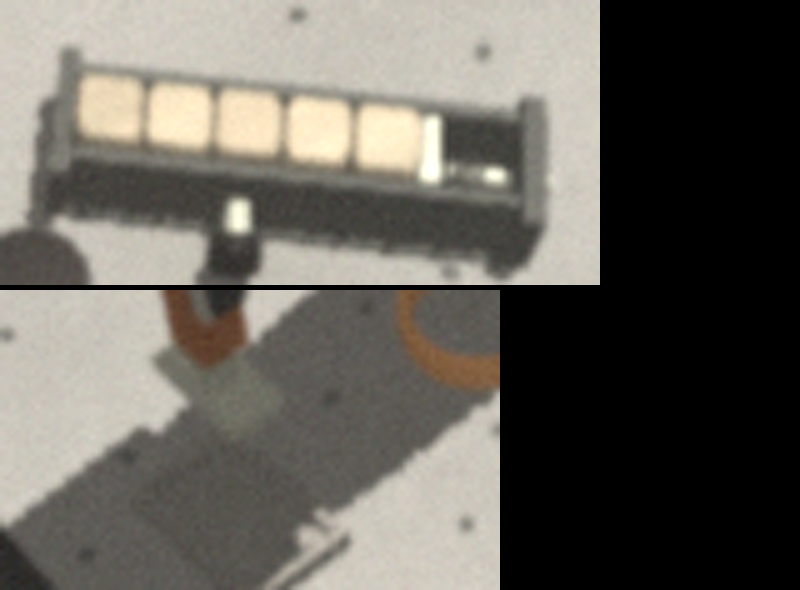

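The five chunk tops are level, in one straight row at (80–420,75–170). The tamper's foot is held upright and in line with the tray below it. I'll set it down.

```bash

python3 -m handwheel '[[1,0.0003,-0.0028,0.03,0,0,0],[1,0,0,0.03,0,0,0],[1,0,0,0.018,0,0,0],[1,0,0,0.007,0,0,0],[1,0,0,0.004,0,0,0],[1,0,0,0.002,0,0,0]]' >/dev/null; ./ok 1 &&
python3 -m handwheel '[[1,0,0,0.001,0,0,0]]' >/dev/null && ./ok 1 &&
python3 -m handwheel '[[1,0,0,0.001,0,0,0]]' >/dev/null && ./ok 1 &&
python3 -m handwheel '[[1,0,0,0.001,0,0,0]]' >/dev/null && ./ok 1 &&
python3 -m handwheel '[[1,0,0,0.001,0,0,0]]' >/dev/null && ./ok 1 &&
python3 -m handwheel '[[1,0,0,0.001,0,0,0]]' >/dev/null && ./ok 1;
python3 -c "
from h import *
plan(494.3,-175,60,55.6)"
```

```text
30.12 z 59.12 F -2.01
30.25 z 58.05 F -1.41
30.38 z 56.84 F -1.64
30.5 z 55.55 F -1.45
30.62 z 55.35 F 6.74
t 30.62 p [ 494.6 -176.5   55.3] yaw(y) 55.59 tilt [ 0.0004 -0.0006] F [-2.6  -0.55  6.74] w 0.0222 g 61.4 q [-0.54  0.15  2.06 -0.    0.93 -1.51]
d tool mm [ 1.1  1.1 -4.7]
turn [-0.0003  0.0007 -0.0001] dyaw 0.008435183137933677
```

```bash

python3 -m handwheel '[[1,0,0,-0.0005,0,0,0],[0.6,0,0,0,0,0,0],[0,0,0,0,0,0,0],[0,0,0,0,0,0,0],[0,0,0,0,0,0,0],[0,0,0,0,0,0,0]]'
python3 -m handwheel '[[0,0,0,-0.02,0,0,0],[0,0,0,-0.04,0,0,0],[0,0,0,-0.05,0,0,0],[0,0,-0.0,-0.05,0,0,0],[0,0.06,0,0,0,0,0],[0,0.06,0,0,0,0,0],[0,0,0,0,0,0,0],[0,0,0,0,0,0,0]]'
python3 - <<'E'
from h import *
import cv2
c=eyes.capture("scene");d=eyes.capture("top")
f=lambda i,k:cv2.convertScaleAbs(cv2.resize(i[:,:,::-1],None,fx=k,fy=k,interpolation=cv2.INTER_CUBIC),alpha=1.5)
a=f(c["pixels"][120:320,170:470],2); b=f(d["pixels"][235:300,385:460],2.6)
a[:b.shape[0],-b.shape[1]:]=b
cv2.imwrite("pics/h5.png",a)
E
```

```text
clock: 31.38
tcp_pos: [0.4942, -0.1761, 0.0548]
tool_rot: [0.93, 3.001, 0.0]
contact_force: [-0.9, -0.1, -0.4]
width: 0.0853
grasp_force: 0.0
clock: 32.38
tcp_pos: [0.3957, -0.1086, 0.2155]
tool_rot: [0.929, 2.999, -0.001]
contact_force: [-0.5, -0.2, -0.2]
width: 0.0855
grasp_force: 0.0
```

View pics/h5.png

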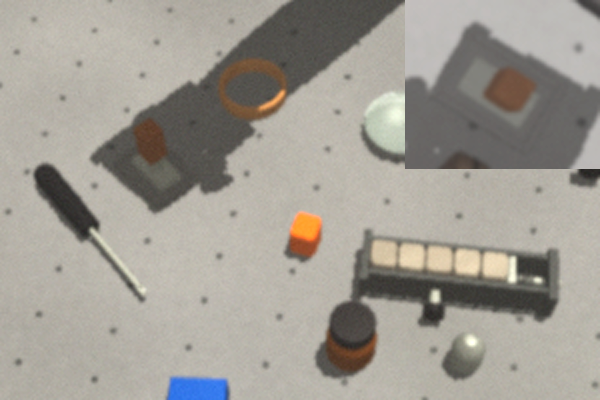

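The tamper stands upright in its tray at (150,150), the chunks are level in the trough at (370–510,255), and the bystanders are where they were.

```bash
python3 -c "
from cell import order
print(order.hand_in())"
```

```text
the job is handed in; nothing more can be done
None
```

The job is handed in at about 32 s: all five chunks are hard on the floor with level tops, bedded at three placements with about 14 N held roughly a second each (highest push read about 17 N), and the tamper is back upright in its tray, released, with the other things where they were.

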